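# Angle the board ruler past the post into its bay

## Robot

A 6-joint arm with a two-finger parallel gripper is mounted at the origin on the work surface. World frame = base frame: x ahead of the robot, y to its left, z up, the work surface at z = 0. Lengths are in mm, angles in rad, forces in N, time in s.
With the tool pointing down it reaches from about 350 to 875 mm from the base axis. Payload 4.2 kg.
Tool frame: the origin (TCP) lies on the centre line of the jaws, within the pads' length; the fingertips stand 11 mm ahead of it and the grasp point (between the pads) lies 8 mm behind it; z points along the fingers, y is the direction in which the jaws open and shut (so a half turn about z gives the same grasp; the last joint's range is limited). The gripper opens to 85 mm and grips with 20 to 120 N. Pads are 22 mm wide; open, the fingers measure 114 mm over their backs; the gripper's body (76 mm by 85 mm) begins 54 mm behind the grasp point. The pads swing forward as they close: fully open they stand 13 mm farther back than shut.
Start: joints at [1.48, 0.385, 0.008, 0, -1.194, -0.259], TCP at [214.161, 587.141, 242.312] pointing down, gripper open.
Joint ranges: [-3.14, 3.14], [-1.21, 2.06], [-1.07, 1.41], [-3.16, 2.05], [-2.99, -0.16], [-3.1, 3.1]. Speed limits (rad/s): [2.79, 2.79, 3.14, 3.14, 3.14, 3.14].

## Interface

Orientations are given as a unit quaternion [x, y, z, w].
In Python, from plant import get_obs, cams, manip, look_for gives the robot as it stands.
- The arm moves only by the shell command python3 -m jog 'ROWS'. ROWS is a JSON object of lists of equal length, an entry for each row: "translation": the shift along the tool's x, y, z in m, a list of three; "angular": the turn, a rotation vector about the tool's x, y, z in rad, a list of three; "grip": the finger opening in m, from 0 to 0.0854. In form: {"translation": [[x, y, z], ...], "angular": [[wx, wy, wz], ...], "grip": [grip, ...]}. A call has 1 to 12 rows; each row is the pose to reach, as a shift and turn from the pose measured when the call began, along the tool's axes at that moment; what a row does not reach only later rows make up. A row lasts 1/10 s, in which the tool goes at most 50 mm and 8.59 degrees, less where a joint would pass 70% of its speed; a pose out of reach is approached as far as the arm can. A call with a gripper value outside its range is refused whole. The fingers move at their own pace and stop on an object; the grip force is fixed at half the most. Time passes only in rows, so rows that repeat a pose let the fingers close. It gives the time, the measured TCP pose, the force and the opening at its end, in the units of the state.
- get_obs(): the state, without advancing time (a new reading comes with each control period).
- cams.grab_frame(name): name is "scene" or "side" or "wrist"; returns a dict with "color" (400x640x3 uint8, red, green, blue), "range_z" (400x640 float32, mm along the optical axis (not along the pixel's ray), 0 where there is no reading), "camera_matrix" (3x3 intrinsics, pixels), "k1" (the pictures are not rectified: a ray, as slopes to the right and down, at radius r is drawn at 1 + k1 r^2 times it, then the intrinsics apply), "T" (4x4, takes a point from camera to world coordinates). Camera axes: x right, y down, z forward; pixel columns grow to the right and rows downward; lengths in mm; the calibration is good to about 2 mm. A picture is of the moment at which its call begins.
- manip.job_done(): hands the job in, once; it reports no verdict.
Trained networks look in a picture, given as the dict that the camera call returned (one of the last four; its "shot" number tells which), for a name from the list of things; names that differ only in an ending like _2 or _b are one class to them, and where a whole thing is asked for, a point or a joint stands for the part that bears it (a point fixed in the world has none). Each returns a list of dicts, best first, with "p" (0 to 1); they miss things now and then, are a little off and sometimes report something else, mostly with a low value. They report only what shows in the picture. A call takes as long as a camera call.
- look_for(picture, query): "point" ([column, row] in pixels, amid what is visible of it).
The state is a dict: "time_s": time; "joints": joint angles; "joint_vel": joint speeds; "effort": joint torques, N m; "tool_pos": TCP position; "orientation": TCP orientation; "force": force on the tool from outside, world axes, zero at the start; "ft_torque": the same for the moment, N m; "gripper_width": opening from 0.0 (shut) to 1.0 (fully open).
Only numpy, scipy, OpenCV 4.12 (cv2) and the standard library are available. Lean on these libraries where they do the work, as an engineer would, in place of code of your own. Each camera call takes 0.05 s, during which the arm holds its last target. There are 200 camera calls.

## Task

The long wooden ruler lying on the desk belongs in the long low bay at the front of the grey desk organiser, but a short steel post stands at the bay's mouth, near its left end as the robot sees it. Push the ruler over the desk with the fingertips, one end and then the other, angling its left end in behind the post, until it lies wholly inside the bay with its long edge right back along the bay's back wall. Do not grip or lift the ruler, and leave the other things where they stand.

Things in the scene. Friction and masses are not known exactly. Their poses are not given: they have to be found in the camera images.
- ruler: Loose wooden ruler with black ticks, 300 x 36 x 15 mm, about 0.11 kg, flat on the desk; it stops when no longer pushed. Origin at the centre of its underside; y along its length to its left end, x across it (away from the robot), z up. It starts on the robot's side of the bay, shifted right, within 12 degrees of parallel to the bay, its left end to the right of the post.
- ruler_left (a point): Centre of the ruler's left end face (its +y end), 150 mm from the origin, 7.5 mm above its underside.
- ruler_right (a point): Centre of the ruler's right end face (its -y end), 150 mm from the origin, 7.5 mm above its underside.
- bay: Fixed grey desk organiser; its front part is the bay, floored by the desk, with walls 26 mm high, 8 mm thick, open towards the robot. Origin on the desk, mid-length at the inner face of the back wall; x points away from the robot, y left along the wall. Inside it is 336 mm long (y -168 to 168); side walls run from x = 0 to the mouth at x = -85 mm. Behind, to x = 93 mm, is a tray of markers.
- post: Fixed upright round steel post with a black top, diameter 18 mm, 60 mm high, at the mouth of the bay, 70 to 100 mm left of the bay's middle; between the post and the back wall are 78 to 92 mm clear. Origin at the centre of its foot. Between the post and the right side wall there is not enough room for the ruler to go straight in.
- mug: White mug, 76 mm across, 88 mm high, handle to its +y side, standing in front of the bay to the left. Origin under its centre.
- tape: Roll of brown tape lying flat, 88 mm across, 22 mm high, to the right of the bay. Origin under its centre.
- gluestick: White glue stick standing upright, 28 mm across, 85 mm high, to the left of the bay. Origin under its centre.
- stapler: Black and steel stapler, 130 mm along its y, 36 mm wide, 53 mm high, at the left of the desk. Origin under its centre.
- sanitizer: Clear bottle, 56 mm across, 130 mm high, at the left of the desk. Origin under its centre.

How it is judged (in metres and radians):
At the end, for the whole second after the job is handed in: The ruler lies flat and at rest on the desk inside the bay, between its side walls, both ends with their centres less than 29 mm from the back wall (the long edge within 11 mm of it) (x of ruler_left in the frame of bay between -0.029 and 0 m and x of ruler_right in the frame of bay between -0.029 and 0 m and y of ruler in the frame of bay between -0.024 and 0.024 m and height (world z) of ruler below 0.005 m and angle between ruler's own z axis and vertical below 0.05 rad and linear speed of ruler below 0.01 m/s); the robot touches nothing.
It fails at once if the ruler is lifted or tipped off the desk (height (world z) of ruler above 0.01 m or angle between ruler's own z axis and vertical above 0.15 rad).
It fails at once if the ruler is gripped between the fingers (x of the grasp point in the frame of ruler between -0.012 and 0.012 m and y of the grasp point in the frame of ruler between -0.148 and 0.148 m and z of the grasp point in the frame of ruler below 0.031 m and contact force between the fingers and ruler above 12 N).
It fails at once if another thing on the desk is displaced by more than 30 mm (distance of any of mug, tape, gluestick, stapler, sanitizer from where it was at the start of the episode above 0.03 m).
It fails at once if another thing on the desk is tipped over (angle between any of mug, tape, gluestick, stapler, sanitizer's own z axis and vertical above 0.5 rad).
It also fails if it takes over 72 s, if anything falls off the work surface, if the arm or the gripper's body presses on something with over 40 N, if the wrist force passes 120 N, or if a joint passes its speed limit or range.

## Working session

There is one attempt and no reset: what is moved stays moved. The work goes in short steps, Python scripts to look and compute and a shell command to move; the robot and the scene stay as the last step left them, time stands still between calls to the robot, and variables do not carry over. Pictures are saved under pics/ and viewed, about 8 in all and at most 12, crops included, and the job is handed in when it is done.

```bash
ls; mkdir -p pics; cat > h.py <<'E'
import numpy as np, cv2
from plant import get_obs, cams, manip, look_for
from scipy.spatial.transform import Rotation as R
def w2p(f,P):
    P=np.atleast_2d(np.asarray(P,float)); T=np.linalg.inv(f["T"]); c=P@T[:3,:3].T+T[:3,3]
    s=c[:,:2]/c[:,2:]; s=s*(1+f["k1"]*(s**2).sum(1,keepdims=True)); K=f["camera_matrix"]
    return s*[K[0,0],K[1,1]]+[K[0,2],K[1,2]]
def ray(f,px):
    px=np.atleast_2d(np.asarray(px,float)); K=f["camera_matrix"]
    d=(px-[K[0,2],K[1,2]])/[K[0,0],K[1,1]]; s=d.copy()
    for _ in range(20): s=d/(1+f["k1"]*(s**2).sum(1,keepdims=True))
    r=np.c_[s,np.ones(len(s))]; return r@f["T"][:3,:3].T, f["T"][:3,3]
def atz(f,px,z):
    d,o=ray(f,px); return o+d*((z-o[2])/d[:,2])[:,None]
def cloud(f):
    h,w=f["range_z"].shape; v,u=np.mgrid[:h,:w]
    d,o=ray(f,np.c_[u.ravel(),v.ravel()]); z=f["range_z"].ravel()
    P=o+d*z[:,None]; P[z==0]=np.nan; return P.reshape(h,w,3)
def save(f,n,crop=None,s=1):
    im=f["color"][:,:,::-1]
    if crop: a,b,c,d=crop; im=im[b:d,a:c]
    cv2.imwrite("pics/"+n,cv2.resize(im,None,fx=s,fy=s))
E
python3 - <<'E'
from h import *
o=get_obs(); print(o)
for n in("scene","side"):
    f=cams.grab_frame(n); save(f,n+"0.png"); print(n,f["T"].round(3).tolist(),f["k1"])
    for q in ["ruler","ruler_left","ruler_right","bay","post","mug","tape","gluestick","stapler","sanitizer"]:
        r=look_for(f,q)
        P=cloud(f)
        for x in r[:1]:
            c,rr=map(int,x["point"]); print(q,x["point"],round(x["p"],2),P[rr,c].round(0),atz(f,x["point"],10).round(0))
E
```

```text
pics
{'time_s': 0.0, 'joints': array([ 1.47960859e+00,  3.85549049e-01,  6.57784008e-03, -4.96689037e-04,
       -1.19402261e+00, -2.58573827e-01]), 'joint_vel': array([-0.00040255,  0.00078394, -0.00159996,  0.00085681, -0.00187125,
       -0.00043873]), 'effort': array([ 1.66938480e-04, -3.92296600e+01,  1.88400990e+01,  4.18633282e+00,
       -4.71272549e-03, -1.33527216e-07]), 'tool_pos': array([213.97368282, 586.60533444, 241.20767368]), 'orientation': array([ 9.84730722e-01, -1.74080858e-01, -1.38166122e-04,  1.11419705e-03]), 'force': array([0.14627478, 0.17483934, 0.40010197]), 'ft_torque': array([-0.00897825,  0.03068448,  0.0165459 ]), 'gripper_width': 1.0009720141168663}
scene [[-0.512, 0.672, -0.536, 1077.335], [0.859, 0.402, -0.316, 308.323], [0.004, -0.622, -0.783, 770.611], [0.0, 0.0, 0.0, 1.0]] -0.05904148619159116
ruler [277.5, 151.6] 0.76 [ 487. -183.   14.] [[ 485. -184.   10.]]
ruler_left [275.7, 150.3] 0.88 [ 488. -189.   15.] [[ 484. -190.   10.]]
ruler_right [272.5, 150.8] 0.58 [ 490. -197.   13.] [[ 490. -196.   10.]]
bay [278.8, 234.7] 0.9 [692. -38.   9.] [[
[... 510 characters left out ...]
0.0, 0.0, 1.0]] -0.08207457094920832
ruler [320.1, 170.6] 0.74 [ 507. -172.   14.] [[ 506. -174.   10.]]
ruler_left [316.3, 168.1] 0.73 [ 506. -206.   -1.] [[ 511. -190.   10.]]
ruler_right [324.0, 166.5] 0.67 [ 487. -188.   12.] [[ 487. -189.   10.]]
bay [277.1, 222.0] 0.62 [698. -17.   3.] [[700. -10.  10.]]
post [336.9, 210.2] 0.67 [555.  43.  45.] [[535.   9.  10.]]
mug [321.6, 166.2] 0.7 [ 495. -192.   12.] [[ 493. -193.   10.]]
tape [260.9, 159.0] 0.72 [ 658. -289.   20.] [[ 652. -302.   10.]]
gluestick [341.7, 252.9] 0.83 [611. 191.  55.] [[591. 157.  10.]]
stapler [453.3, 292.3] 0.59 [438. 388.  51.] [[411. 366.  10.]]
sanitizer [413.6, 300.3] 0.63 [547. 391.  83.] [[506. 349.  10.]]
```

```bash
python3 -c "
import cv2,numpy as np
a=cv2.imread('pics/scene0.png');b=cv2.imread('pics/side0.png');cv2.imwrite('pics/both0.png',cv2.resize(np.vstack([a,b]),(480,600)))"
```

```text
(no output)
```

View pics/scene0.png

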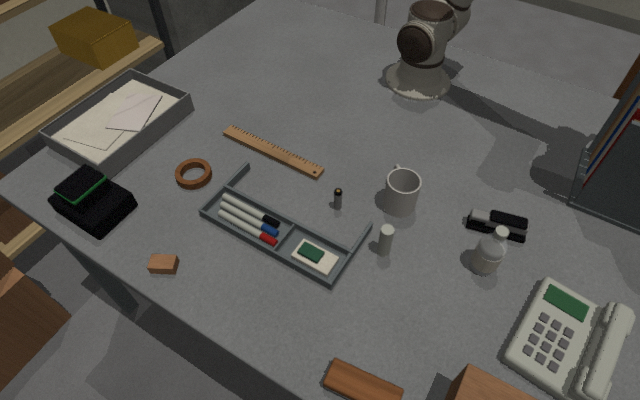

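Scene view: the ruler runs from (225,128) on the right to (322,173) on the left. The post is at (338,198) and the bay's mouth runs from (245,167) to (370,222). The mug is at (402,190) and the glue stick at (386,240). Next I fit the geometry.

```bash
python3 - <<'E'
from h import *
from scipy.optimize import least_squares
for n in("scene","side"):
    f=cams.grab_frame(n); P=cloud(f); C=f["color"].astype(int)
    x,y,z=P[...,0],P[...,1],P[...,2]
    wood=(C[...,0]-C[...,2]>35)&(z>6)&(z<25)&(x>380)&(x<640)&(y<60)&(y>-330)
    k,lab,st,_=cv2.connectedComponentsWithStats(wood.astype(np.uint8)); m=lab==1+np.argmax(st[1:,4])
    r=cv2.minAreaRect(atz(f,np.argwhere(m)[:,::-1],15)[:,:2].astype(np.float32)); print(n,"ruler",m.sum(),r,cv2.boxPoints(r).round(0).tolist())
    # rim of bay
    rim=(z>20)&(z<32)&(abs(C[...,0]-C[...,2])<40)&(x>480)&(x<800)&(y>-260)&(y<190)
    Q=P[rim][:,:2].astype(np.float32); 
    k,lab,st,_=cv2.connectedComponentsWithStats(rim.astype(np.uint8)); m=lab==1+np.argmax(st[1:,4])
    Q=P[m]; r=cv2.minAreaRect(Q[:,:2].astype(np.float32)); print("rim",m.sum(),np.median(Q[:,2]),r,cv2.boxPoints(r).round(0).tolist())
    np.save(n+"_rim.npy",P[rim])
    post=(z>35)&(z<70)&(x>500)&(x<620)&(y>-60)&(y<90); Q=P[post]; print("post",post.sum(),Q.mean(0).round(1),Q.min(0).round(0),Q.max(0).round(0))
    t=post&(z>56);print("posttop",P[t].mean(0).round(1))
    for nm,b in dict(mug=(380,540,70,230),glue=(560,660,150,230),tape=(580,720,-370,-230)).items():
        q=(z>12)&(x>b[0])&(x<b[1])&(y>b[2])&(y<b[3]); Q=P[q]; print(nm,q.sum(),Q.min(0).round(0),Q.max(0).round(0))
    save(f,n+"1.png",(180,110,440,310),3)
E
```

```text
scene ruler 1061 ((490.272705078125, -190.59864807128906), (282.07611083984375, 35.967647552490234), 88.41291046142578) [[468.0, -331.0], [504.0, -332.0], [512.0, -50.0], [476.0, -49.0]]
rim 1677 24.820300008816616 ((655.6839599609375, -47.35124206542969), (353.22833251953125, 179.5526885986328), 88.75975036621094) [[562.0, -222.0], [742.0, -226.0], [749.0, 127.0], [570.0, 131.0]]
post 90 [559.3  34.7  52.3] [548.  25.  35.] [566.  42.  62.]
posttop [557.   33.5  59.2]
mug 1411 [421. 109.  12.] [515. 191.  91.]
glue 387 [596. 163.  12.] [625. 191.  88.]
tape 553 [ 612. -362.   12.] [ 698. -274.   27.]
side ruler 713 ((491.8003845214844, -185.56124877929688), (285.9203796386719, 39.72635269165039), 88.61297607421875) [[468.0, -328.0], [508.0, -329.0], [515.0, -43.0], [475.0, -42.0]]
rim 890 24.226291304121048 ((656.7178955078125, -46.54527282714844), (358.1849060058594, 176.40237426757812), 88.46634674072266) [[564.0, -223.0], [740.0, -228.0], [750.0, 130.0], [573.0, 135.0]]
post 68 [557.1  36.7  50.5] [547.  24.  35.] [564.  44.  62.]
posttop [555.4  34.5  59. ]
mug 1186 [418. 115.  12.] [514. 192.  92.]
glue 316 [596. 163.  12.] [623. 193.  88.]
tape 285 [ 611. -363.   12.] [ 699. -271.   25.]
```

View pics/side1.png

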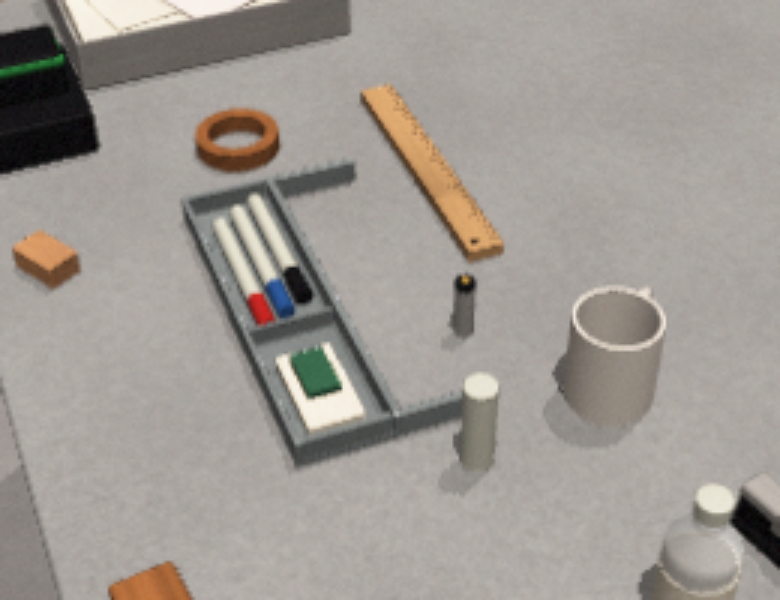

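The side view agrees: the ruler's left end (485,250 in the crop) lies to the robot's side of the post (463,305) and to its right. The fits give:
- Bay origin at about (652,-47), with its y axis along (0.023,1).
- Post in the bay frame at about (-97,79), which leaves 88 mm clear. This is consistent with the task.

Plan: push the left end forward to tilt the ruler about 20°, push it along its length behind the post, then swing the right end in.

```bash
cat >> h.py <<'E'
O=np.array([652.,-47.]); YB=np.array([.023,1])/np.hypot(.023,1); XB=np.array([YB[1],-YB[0]])
def tob(p): d=np.asarray(p)[...,:2]-O; return np.stack([d@XB,d@YB],-1)
def tow(b): b=np.atleast_2d(b); return O+b[:,:1]*XB+b[:,1:]*YB
def mv(xy,z,yaw=None):
    "xy world mm, z, yaw of tool x world deg -> translation/angular from present pose"
    o=get_obs(); r=R.from_quat(o["orientation"]); t=r.inv().apply(np.r_[np.ravel(xy)[:2],z]-o["tool_pos"])/1000
    m=r.as_matrix(); cur=np.degrees(np.arctan2(m[1,0],m[0,0]))
    a=np.zeros(3)
    if yaw is not None:
        y=np.radians(yaw); tgt=R.from_matrix(np.array([[np.cos(y),np.sin(y),0],[np.sin(y),-np.cos(y),0],[0,0,-1]]))
        a=(r.inv()*tgt).as_rotvec()
    print("xy",np.ravel(xy).round(1),"z",z,"T",t.round(4).tolist(),"A",a.round(4).tolist(),"yaw",cur.round(1))
def ruler(verbose=True,names=("scene","side")):
    res=[]
    for n in names:
        f=cams.grab_frame(n); P=cloud(f); C=f["color"].astype(int); x,y,z=P[...,0],P[...,1],P[...,2]
        m=(C[...,0]-C[...,2]>35)&(z>6)&(z<25)&(x>350)&(x<660)&(y<150)&(y>-400)&~((np.hypot(x-655,y+318)<60))
        m=cv2.morphologyEx(m.astype(np.uint8),cv2.MORPH_CLOSE,np.ones((5,5),np.uint8))
        k,lab,st,_=cv2.connectedComponentsWithStats(m); m=lab==1+np.argmax(st[1:,4])
        Q=atz(f,np.argwhere(m)[:,::-1],13)[:,:2]; B=tob(Q)
        r=cv2.minAreaRect(B.astype(np.float32)); b=cv2.boxPoints(r); c=np.array(r[0])
        e=[b[1]-b[0],b[2]-b[1]]; e=max(e,key=np.linalg.norm); e=e*np.sign(e[1]); e/=np.linalg.norm(e)
        th=np.degrees(np.arctan2(e[0],e[1])); res.append((c,th))
        print(n,"bay c",c.round(1),"th",th.round(1),"size",np.round(r[1],0),"L",(c+150*e).round(0),"R",(c-150*e).round(0),"t",get_obs()["time_s"])
    return res
E
python3 - <<'E'
from h import *
res=ruler()
mv((430,-70),241,-111)
for b in [(-220,-30),(-97,79)]: print(b,tow(b))
E
```

```text
scene bay c [-159.9 -157.9] th 0.3 size [301.  36.] L [-159.   -8.] R [-161. -308.] t 1.25
side bay c [-158.4 -154.2] th 0.2 size [309.  39.] L [-158.   -4.] R [-159. -304.] t 1.3
xy [430 -70] z 241 T [0.428, 0.5434, 0.0013] A [-0.0, 0.0, 1.5875] yaw -20.0
(-220, -30) [[431.36834936 -71.93340599]]
(-97, 79) [[556.84216592  34.20952292]]
```

```bash
python3 -m jog '{"translation":[[0.428,0.543,0.03],[0.428,0.543,0.03],[0.428,0.543,0.03],[0.428,0.543,0.03],[0.428,0.543,0.03],[0.428,0.543,0.03],[0.428,0.543,0.03],[0.428,0.543,0.03],[0.428,0.543,0.03],[0.428,0.543,0.03],[0.428,0.543,0.03],[0.428,0.543,0.03]],"angular":[[0,0,1.587],[0,0,1.587],[0,0,1.587],[0,0,1.587],[0,0,1.587],[0,0,1.587],[0,0,1.587],[0,0,1.587],[0,0,1.587],[0,0,1.587],[0,0,1.587],[0,0,1.587]],"grip":[0,0,0,0,0,0,0,0,0,0,0,0]}'
python3 -c "
from h import *
mv((430,-70),150,-111)"
```

```text
time_s: 2.5
tool_pos: [401.7, 15.8, 216.9]
orientation: [-0.566, 0.824, -0.0, 0.001]
force: [0.5, 0.8, 0.8]
gripper_width: 0.002
xy [430 -70] z 150 T [0.07, -0.0571, 0.0669] A [-0.0015, 0.0013, -0.0003] yaw -111.0
```

```bash
python3 -m jog '{"translation":[[0.068,-0.054,0.05],[0.068,-0.054,0.12],[0.068,-0.054,0.19],[0.068,-0.054,0.2],[0.068,-0.054,0.2],[0.068,-0.054,0.2],[0.068,-0.054,0.2],[0.068,-0.054,0.2]],"angular":[[0,0,0],[0,0,0],[0,0,0],[0,0,0],[0,0,0],[0,0,0],[0,0,0],[0,0,0]],"grip":[0,0,0,0,0,0,0,0]}'
python3 -c "
from h import *
print(tob(get_obs()['tool_pos']))
mv(tow((-135,-22)),16,-111)
mv(tow((-160,-22)),16,-111)"
```

```text
time_s: 3.3
tool_pos: [428.8, -66.6, 17.8]
orientation: [-0.566, 0.824, -0.001, 0.002]
force: [-0.5, -0.5, 0.6]
gripper_width: -0.002
[-222.66018162  -24.746885  ]
xy [516.5 -65.9] z 16 T [-0.0321, -0.0816, 0.0021] A [-0.0031, 0.0024, 0.0002] yaw -111.0
xy [491.5 -65.3] z 16 T [-0.0237, -0.0581, 0.002] A [-0.0031, 0.0024, 0.0002] yaw -111.0
```

```bash
python3 -m jog '{"translation":[[-0.010,-0.021,0.002],[-0.012,-0.026,0.002],[-0.014,-0.032,0.002],[-0.016,-0.038,0.002],[-0.018,-0.044,0.002],[-0.020,-0.050,0.002],[-0.022,-0.055,0.002],[-0.024,-0.060,0.002],[-0.026,-0.065,0.002],[-0.028,-0.070,0.002],[-0.030,-0.076,0.002],[-0.030,-0.076,0.002]],"angular":[[0,0,0],[0,0,0],[0,0,0],[0,0,0],[0,0,0],[0,0,0],[0,0,0],[0,0,0],[0,0,0],[0,0,0],[0,0,0],[0,0,0]],"grip":[0,0,0,0,0,0,0,0,0,0,0,0]}'
python3 -c "
from h import *
print(tob(get_obs()['tool_pos']))
ruler()
mv(tow((-120,-22)),16,-111)"
```

```text
time_s: 4.5
tool_pos: [511.8, -65.7, 16.1]
orientation: [-0.566, 0.824, -0.001, 0.002]
force: [-0.3, 0.6, -0.1]
gripper_width: -0.003
[-139.7178222   -21.96495856]
scene bay c [-144.  -156.5] th 15.2 size [305.  36.] L [-105.  -12.] R [-183. -301.] t 4.55
side bay c [-162.5 -226.2] th 14.9 size [161.  36.] L [-124.  -81.] R [-201. -371.] t 4.6
xy [531.5 -66.2] z 16 T [-0.007, -0.0196, 0.0001] A [-0.0033, 0.0026, -0.0] yaw -111.0
```

```bash
python3 -m jog '{"translation":[[-0.002,-0.005,0],[-0.004,-0.011,0],[-0.006,-0.017,0],[-0.006,-0.017,0],[0.002,0.005,0],[0.008,0.022,0]],"angular":[[0,0,0],[0,0,0],[0,0,0],[0,0,0],[0,0,0],[0,0,0]],"grip":[0,0,0,0,0,0]}'
python3 -c "
from h import *
print(tob(get_obs()['tool_pos']))
(c,th),_=ruler()
for t in (th,): 
  a=np.radians(t);u=np.array([np.sin(a),np.cos(a)]);n=np.array([u[1],-u[0]]);print('m',(c-[-97,79])@n-27)
  y=90-t-1.3-180
  mv(tow((-200,-100)),80,y)
  for d in (195,175,150): mv(tow(c-d*u),80,y)"
```

```text
time_s: 5.2
tool_pos: [486.6, -65.4, 15.7]
orientation: [-0.566, 0.824, -0.0, 0.002]
force: [-0.1, 0.3, -0.6]
gripper_width: -0.002
[-164.94748777  -22.21015388]
scene bay c [-137.6 -155.1] th 20.4 size [304.  37.] L [-85. -15.] R [-190. -296.] t 5.25
side bay c [-136.6 -151.9] th 20.1 size [309.  36.] L [-85. -11.] R [-188. -293.] t 5.3
m 16.584104428798128
xy [ 449.8 -142.4] z 80 T [0.084, 0.0049, -0.0645] A [-0.0005, 0.0014, 0.0118] yaw -111.0
xy [ 438.7 -380.1] z 80 T [0.3099, -0.07, -0.0647] A [-0.0005, 0.0014, 0.0118] yaw -111.0
xy [ 446.1 -361.5] z 80 T [0.2899, -0.0703, -0.0647] A [-0.0005, 0.0014, 0.0118] yaw -111.0
xy [ 455.3 -338.2] z 80 T [0.2649, -0.0706, -0.0647] A [-0.0005, 0.0014, 0.0118] yaw -111.0
```

```bash
python3 -m jog '{"translation":[[0,0.01,-0.05],[0.05,0,-0.06],[0.1,-0.02,-0.06],[0.15,-0.04,-0.06],[0.2,-0.06,-0.06],[0.25,-0.07,-0.06],[0.3,-0.07,-0.06],[0.31,-0.07,-0.06],[0.31,-0.07,-0.03],[0.31,-0.07,0],[0.31,-0.07,0],[0.31,-0.07,0]],"angular":[[0,0,0.012],[0,0,0.012],[0,0,0.012],[0,0,0.012],[0,0,0.012],[0,0,0.012],[0,0,0.012],[0,0,0.012],[0,0,0.012],[0,0,0.012],[0,0,0.012],[0,0,0.012]],"grip":[0,0,0,0,0,0,0,0,0,0,0,0]}'
python3 -c "
from h import *
print(tob(get_obs()['tool_pos']))
c=np.array([-137.1,-153.5]);t=20.3
a=np.radians(t);u=np.array([np.sin(a),np.cos(a)]);y=90-t-1.3-180
for d in (161,61,0,-29): mv(tow(c-d*u),16,y)"
```

```text
time_s: 6.5
tool_pos: [439.0, -380.3, 15.4]
orientation: [-0.561, 0.828, 0.0, 0.0]
force: [0.2, 1.0, -0.2]
gripper_width: 0.006
[-205.3209767  -338.13304176]
xy [ 452.1 -347. ] z 16 T [-0.0358, 0.0001, -0.0006] A [0.0002, 0.0012, -0.0019] yaw -111.7
xy [ 488.9 -254. ] z 16 T [-0.1358, 0.0003, -0.0004] A [0.0002, 0.0012, -0.0019] yaw -111.7
xy [ 511.4 -197.3] z 16 T [-0.1968, 0.0004, -0.0004] A [0.0002, 0.0012, -0.0019] yaw -111.7
xy [ 522.1 -170.3] z 16 T [-0.2258, 0.0004, -0.0003] A [0.0002, 0.0012, -0.0019] yaw -111.7
```

```bash
python3 -m jog '{"translation":[[-0.018,0,0],[-0.032,0,0],[-0.04,0,0],[-0.05,0,0],[-0.06,0,0],[-0.07,0,0],[-0.08,0,0],[-0.09,0,0],[-0.1,0,0],[-0.11,0,0],[-0.12,0,0],[-0.12,0,0]],"angular":[[0,0,0],[0,0,0],[0,0,0],[0,0,0],[0,0,0],[0,0,0],[0,0,0],[0,0,0],[0,0,0],[0,0,0],[0,0,0],[0,0,0]],"grip":[0,0,0,0,0,0,0,0,0,0,0,0]}'
cat > chk.py <<'E'
from h import *
print(tob(get_obs()['tool_pos']))
for c,th in ruler():
  a=np.radians(th);u=np.array([np.sin(a),np.cos(a)]);n=np.array([u[1],-u[0]]);k=lambda p,q:(c+p*u+q*n).round(0)
  d=tob(get_obs()['tool_pos'])-c
  print('m',((c-[-97,79])@n-27).round(1),'UL',k(150,18),'LL',k(150,-18),'tcp in ruler (n,u)',(d@n).round(1),(d@u).round(1),'xmax',-36*np.cos(a))
E
python3 chk.py
```

```text
time_s: 7.7
tool_pos: [483.9, -267.6, 15.5]
orientation: [-0.562, 0.827, 0.0, 0.001]
force: [-0.2, 0.5, 0.0]
gripper_width: -0.004
[-162.98654853 -224.40311975]
scene bay c [-101.7  -58.5] th 20.4 size [277.  36.] L [-50.  82.] R [-154. -199.] t 7.75
side bay c [-106.3  -68.3] th 20.3 size [310.  35.] L [-54.  72.] R [-158. -209.] t 7.8
m 16.4 UL [-33.  76.] LL [-66.  88.] tcp in ruler (n,u) 0.2 -177.7 xmax -33.747818
m 15.4 UL [-37.  66.] LL [-71.  79.] tcp in ruler (n,u) 0.9 -167.0 xmax -33.759884
```

```bash
python3 -m jog '{"translation":[[-0.008,0,0],[-0.016,0,0],[-0.024,0,0],[-0.032,0,0],[-0.04,0,0],[-0.048,0,0],[-0.056,0,0],[-0.064,0,0],[-0.072,0,0],[-0.08,0,0],[-0.085,0,0],[-0.085,0,0]],"angular":[[0,0,0],[0,0,0],[0,0,0],[0,0,0],[0,0,0],[0,0,0],[0,0,0],[0,0,0],[0,0,0],[0,0,0],[0,0,0],[0,0,0]],"grip":[0,0,0,0,0,0,0,0,0,0,0,0]}'
python3 chk.py
python3 -c "
from h import *
save(cams.grab_frame('scene'),'scene2.png',(180,110,440,310),3)"
```

```text
time_s: 9.0
tool_pos: [515.3, -188.8, 15.6]
orientation: [-0.562, 0.827, 0.0, 0.001]
force: [-1.1, 0.4, 0.1]
gripper_width: 0.001
[-133.37843581 -144.87512482]
scene bay c [-71.5  22.8] th 20.2 size [273.  36.] L [-20. 164.] R [-123. -118.] t 9.05
side bay c [-77.   10.5] th 20.2 size [309.  36.] L [-25. 151.] R [-129. -130.] t 9.1
m 16.3 UL [ -3. 157.] LL [-37. 170.] tcp in ruler (n,u) -0.4 -179.4 xmax -33.795258
m 15.4 UL [ -8. 145.] LL [-42. 158.] tcp in ruler (n,u) 0.6 -166.0 xmax -33.78671
```

View pics/scene2.png

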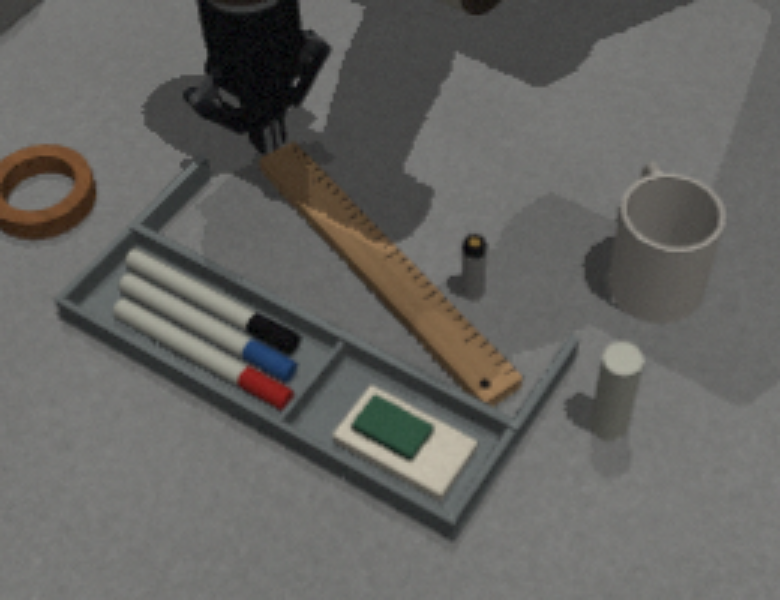

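The ruler is angled in behind the post. Its left end at crop (500,385) is clear of the back wall and the side wall, and the post at (473,265) is on its near side. Next I swing the right end in.

```bash
python3 -c "
from h import *
mv(tow((-175,-98)),76,-91.3)
mv(tow((-175,-98)),16,-91.3)"
```

```text
xy [ 474.8 -141. ] z 76 T [-0.0303, 0.0552, -0.0604] A [0.0001, 0.0015, -0.3558] yaw -111.7
xy [ 474.8 -141. ] z 16 T [-0.0302, 0.0552, -0.0004] A [0.0001, 0.0015, -0.3558] yaw -111.7
```

```bash
python3 -m jog '{"translation":[[0.015,0,-0.005],[0.015,0.02,-0.05],[0,0.055,-0.06],[-0.03,0.055,-0.06],[-0.03,0.055,-0.03],[-0.03,0.055,0],[-0.03,0.055,0],[-0.03,0.055,0],[-0.03,0.055,0]],"angular":[[0,0,0],[0,0,-0.1],[0,0,-0.2],[0,0,-0.356],[0,0,-0.356],[0,0,-0.356],[0,0,-0.356],[0,0,-0.356],[0,0,-0.356]],"grip":[0,0,0,0,0,0,0,0,0]}'
python3 chk.py
python3 -c "
from h import *
mv(tow((-150,-98)),16,-91.3)
mv(tow((-90,-98)),16,-91.3)"
```

```text
time_s: 10.05
tool_pos: [475.8, -141.8, 17.0]
orientation: [-0.699, 0.715, -0.001, 0.001]
force: [1.0, -0.5, -0.9]
gripper_width: -0.006
[-173.95017605  -98.85745742]
scene bay c [-76.9   8.2] th 20.3 size [301.  36.] L [-25. 149.] R [-129. -132.] t 10.1
side bay c [-76.8  10.7] th 20.3 size [309.  36.] L [-25. 151.] R [-129. -130.] t 10.15
m 16.4 UL [ -8. 143.] LL [-42. 155.] tcp in ruler (n,u) -54.0 -133.9 xmax -33.760326
m 15.6 UL [ -8. 145.] LL [-42. 158.] tcp in ruler (n,u) -53.2 -136.3 xmax -33.76987
xy [ 499.8 -141.5] z 16 T [-0.0006, -0.024, 0.0011] A [-0.0031, 0.0015, -0.0001] yaw -91.3
xy [ 559.8 -142.9] z 16 T [-0.0006, -0.084, 0.0013] A [-0.0031, 0.0015, -0.0001] yaw -91.3
```

```bash
python3 -m jog '{"translation":[[0,-0.015,0],[0,-0.022,0],[0,-0.028,0],[0,-0.034,0],[0,-0.040,0],[0,-0.046,0],[0,-0.052,0],[0,-0.058,0],[0,-0.064,0],[0,-0.070,0],[0,-0.076,0],[0,-0.076,0]],"angular":[[0,0,0],[0,0,0],[0,0,0],[0,0,0],[0,0,0],[0,0,0],[0,0,0],[0,0,0],[0,0,0],[0,0,0],[0,0,0],[0,0,0]],"grip":[0,0,0,0,0,0,0,0,0,0,0,0]}'
python3 chk.py
```

```text
time_s: 11.35
tool_pos: [553.0, -143.3, 17.3]
orientation: [-0.699, 0.715, -0.001, 0.002]
force: [-0.6, -0.4, 0.4]
gripper_width: 0.003
[-96.7805188  -98.56835044]
scene bay c [-54.7  14.4] th 5.7 size [299.  36.] L [-40. 164.] R [ -70. -135.] t 11.4
side bay c [-54.5  10.9] th 5.6 size [295.  37.] L [-40. 160.] R [ -69. -138.] t 11.45
m 21.5 UL [-22. 162.] LL [-58. 165.] tcp in ruler (n,u) -31.8 -116.7 xmax -35.823296
m 21.9 UL [-22. 158.] LL [-58. 162.] tcp in ruler (n,u) -32.4 -113.2 xmax -35.827003
```

```bash
python3 -m jog '{"translation":[[0,-0.006,0.001],[0,-0.012,0.001],[0,-0.017,0.001],[0,-0.017,0.001],[0,0.005,0.001],[-0.04,0.01,0.001],[-0.08,0.01,0.001],[-0.109,0.01,0.001],[-0.109,0.01,0.001],[-0.109,0.01,0.001]],"angular":[[0,0,0],[0,0,0],[0,0,0],[0,0,0],[0,0,0],[0,0,0],[0,0,0],[0,0,0],[0,0,0],[0,0,0]],"grip":[0,0,0,0,0,0,0,0,0,0]}'
python3 chk.py
```

```text
time_s: 12.45
tool_pos: [544.6, -33.5, 16.4]
orientation: [-0.7, 0.715, -0.001, 0.002]
force: [0.0, 0.4, 0.5]
gripper_width: -0.002
[-107.71812744   10.99141594]
scene bay c [-47.7  15.2] th 0.7 size [297.  36.] L [-46. 165.] R [ -50. -135.] t 12.5
side bay c [-47.  11.] th 0.6 size [291.  38.] L [-45. 161.] R [ -48. -139.] t 12.55
m 23.0 UL [-28. 165.] LL [-64. 165.] tcp in ruler (n,u) -60.1 -6.1 xmax -35.99745
m 23.7 UL [-27. 161.] LL [-63. 161.] tcp in ruler (n,u) -60.9 -1.8 xmax -35.99822
```

```bash
python3 -m jog '{"translation":[[-0.002,-0.015,0],[-0.002,-0.022,0],[-0.002,-0.027,0],[-0.002,-0.031,0],[-0.002,-0.035,0],[-0.002,-0.039,0],[-0.002,-0.043,0],[-0.002,-0.047,0],[-0.002,-0.051,0],[-0.002,-0.051,0]],"angular":[[0,0,0],[0,0,0],[0,0,0],[0,0,0],[0,0,0],[0,0,0],[0,0,0],[0,0,0],[0,0,0],[0,0,0]],"grip":[0,0,0,0,0,0,0,0,0,0]}'
python3 chk.py
```

```text
time_s: 13.55
tool_pos: [596.2, -33.8, 16.5]
orientation: [-0.699, 0.715, -0.001, 0.002]
force: [-0.9, 0.3, 0.2]
gripper_width: 0.0
[-56.05278802  11.90453058]
scene bay c [-26.4  15.9] th -0.3 size [ 34. 296.] L [-27. 166.] R [ -26. -134.] t 13.6
side bay c [-26.1  11.7] th -0.1 size [ 36. 290.] L [-26. 162.] R [ -26. -138.] t 13.65
m 43.3 UL [ -9. 166.] LL [-45. 166.] tcp in ruler (n,u) -30.1 -3.8 xmax -35.999657
m 43.8 UL [ -8. 162.] LL [-44. 162.] tcp in ruler (n,u) -30.4 0.3 xmax -35.999977
```

```bash
python3 -m jog '{"translation":[[0,-0.002,0],[0,-0.004,0],[0,-0.006,0],[0,-0.006,0]],"angular":[[0,0,0],[0,0,0],[0,0,0],[0,0,0]],"grip":[0,0,0,0]}'
python3 -m jog '{"translation":[[0,-0.001,0],[0,-0.002,0],[0,-0.002,0]],"angular":[[0,0,0],[0,0,0],[0,0,0]],"grip":[0,0,0]}'
python3 chk.py
```

```text
time_s: 14.05
tool_pos: [601.8, -34.0, 16.5]
orientation: [-0.699, 0.715, -0.001, 0.002]
force: [0.2, -0.2, -0.7]
gripper_width: 0.0
time_s: 14.35
tool_pos: [602.2, -34.0, 16.4]
orientation: [-0.699, 0.715, 0.0, 0.0]
force: [-5.4, 1.5, 3.4]
gripper_width: -0.004
[-50.12140697  11.80257023]
scene bay c [-23.8  85.9] th -0.7 size [ 29. 156.] L [-26. 236.] R [-22. -64.] t 14.4
side bay c [-23.   11.6] th -0.4 size [ 32. 289.] L [-24. 162.] R [ -22. -138.] t 14.45
m 46.3 UL [ -8. 236.] LL [-44. 236.] tcp in ruler (n,u) -27.3 -73.8 xmax -35.997124
m 46.5 UL [ -6. 162.] LL [-42. 161.] tcp in ruler (n,u) -27.1 0.4 xmax -35.999104
```

```bash
python3 -m jog '{"translation":[[0,0.01,0],[0,0.025,0],[0,0.03,-0.03],[0,0.04,-0.08],[0,0.08,-0.13],[0,0.12,-0.18],[0,0.12,-0.22],[0,0.12,-0.22],[0,0.12,-0.22]],"angular":[[0,0,0],[0,0,0],[0,0,0],[0,0,0],[0,0,0],[0,0,0],[0,0,0],[0,0,0],[0,0,0]],"grip":[0,0,0,0,0,0,0,0,0]}'
python3 chk.py
python3 - <<'E'
from h import *
for n in("scene","side"):
    f=cams.grab_frame(n); P=cloud(f); C=f["color"].astype(int); B=tob(P); z=P[...,2]
    m=(C[...,0]-C[...,2]>30)&(z>5)&(z<24)&(abs(B[...,1])<180)&(B[...,0]>-70)&(B[...,0]<10)
    b=tob(atz(f,np.argwhere(m)[:,::-1],15))
    for lo in range(-140,160,40):
        s=b[(b[:,1]>=lo)&(b[:,1]<lo+40)]; print(n,lo,len(s),np.percentile(s[:,0],[3,97]).round(1))
    print(np.percentile(b[:,1],[.5,99.5]).round(1))
    save(f,n+"3.png",(210,140,410,290),4)
E
```

```text
time_s: 15.35
tool_pos: [483.1, -31.2, 240.0]
orientation: [-0.699, 0.715, -0.002, 0.005]
force: [-0.0, -0.3, -0.7]
gripper_width: 0.001
[-169.17791011   11.91337133]
scene bay c [-23.7  15.9] th -0.4 size [ 30. 296.] L [-25. 166.] R [ -23. -134.] t 15.4
side bay c [-23.   11.6] th -0.4 size [ 32. 289.] L [-24. 162.] R [ -22. -138.] t 15.45
m 45.9 UL [ -7. 166.] LL [-43. 166.] tcp in ruler (n,u) -146.8 -3.1 xmax -35.99896
m 46.5 UL [ -6. 162.] LL [-42. 161.] tcp in ruler (n,u) -147.5 1.2 xmax -35.999104
scene -140 127 [-35.5  -7.7]
scene -100 174 [-35.8  -7.5]
scene -60 176 [-36.3  -8.3]
scene -20 187 [-36.1  -8.1]
scene 20 191 [-36.5  -8.9]
scene 60 198 [-36.2  -9.3]
scene 100 209 [-36.6  -9.1]
scene 140 124 [-37.   -9.8]
[-130.3  163.3]
side -140 71 [-35.9  -6.6]
side -100 97 [-36.   -6.6]
side -60 104 [-36.7  -7. ]
side -20 110 [-36.6  -7.4]
side 20 122 [-37.4  -7.6]
side 60 128 [-37.4  -8.1]
side 100 139 [-37.6  -8. ]
side 140 61 [-38.1  -8.3]
[-128.3  156.6]
```

View pics/scene3.png

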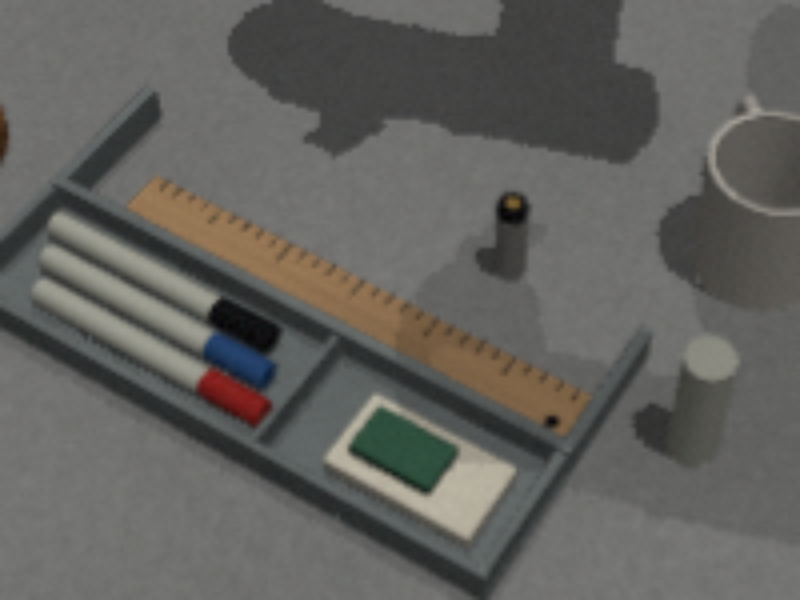

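View pics/side3.png

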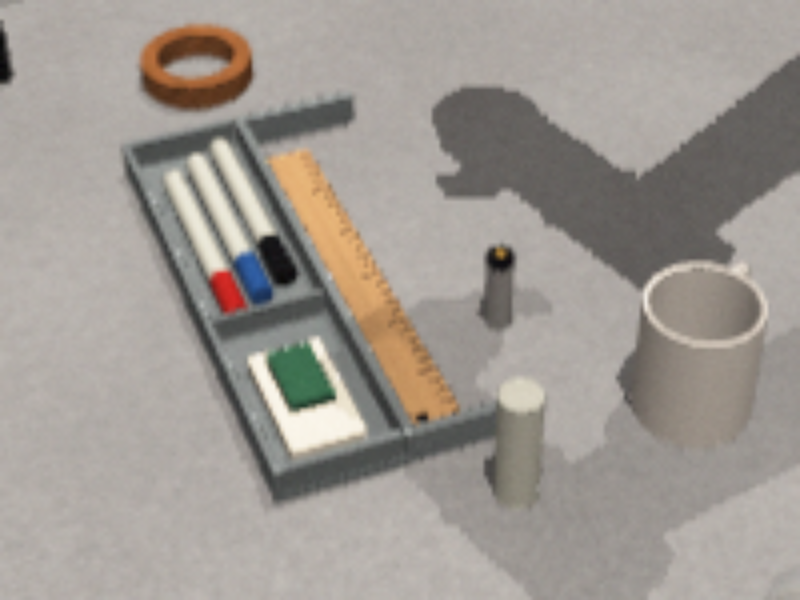

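Both views show the ruler lying along the back wall inside the bay: scene crop (130,205) to (585,400), and in the side view its left end is just inside the left wall at (430,415). The near edge sits 35–38 mm from the back wall, so with a 36 mm wide ruler the gap is about 0–2 mm. Its middle is at y ≈ 12–16 mm. The mug, tape and glue stick look unmoved, and the arm is clear.

```bash
python3 -c "
from plant import manip; print(manip.job_done())"
```

```text
the job is handed in; nothing more can be done
None
```

The ruler is in the bay with its long edge against the back wall, and the job is handed in at about 15.6 s of the 72 s allowed. With the fingers shut, I did it in these pushes:
1. I pushed the left end forward to tilt the ruler about 20°.
2. I pushed on the right end face to slide it lengthwise behind the post.
3. I swung the right end in until it was parallel to the wall.
4. I pushed at the middle until the wrist force rose to about 5 N against the back wall.

**Last checks, from both cameras:**
- **Distance from the wall:** the near edge is 35–38 mm from the back wall, so the end centres are about 18–20 mm away (limit 29 mm).
- **Position along the bay:** the ruler's middle is at y ≈ 12–16 mm (limit ±24 mm), with the left end just inside the left wall.
- **Everything else:** the arm is well clear. The mug, tape and glue stick look unmoved; I did not re-measure them, and the stapler and sanitizer were outside the final crops.

**Disagreements:** the two cameras differed by about 4 mm along the bay. The final outline fits came out narrow (30–32 mm instead of 36 mm) because the back wall hides the far edge, so I judged the fit by the near edge.

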